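# Roll the massage ball into its warmer cup and press it home

## Robot

A 7-joint arm with a two-finger parallel gripper is mounted at the origin on the work surface. World frame = base frame: x ahead of the robot, y to its left, z up, the work surface at z = 0. Lengths are in m, angles in rad, forces in N, time in s.
With the tool pointing down it reaches from about 0.425 to 0.925 m from the base axis. Payload 6.8 kg.
Tool frame: the origin (TCP) lies midway between the tips of the shut fingers; the grasp point (between the pads) lies 19 mm behind it; x points along the fingers, y is the direction in which the jaws open and shut, and the axes are right-handed (so a half turn about x gives the same grasp; the last joint's range is limited). The gripper opens to 85 mm and grips with 20 to 120 N. Pads are 22 mm wide; open, the fingers measure 114 mm over their backs; the gripper's body (76 mm by 85 mm) begins 54 mm behind the grasp point. The pads swing forward as they close: fully open they stand 13 mm farther back than shut.
Start: joints at [1.027, 0.477, 0.022, 1.555, -0.011, 1.109, -0.083], TCP at [0.285, -0.612, 0.231] pointing down, gripper open.
Joint ranges: [-2.96, 2.96], [-0.34, 2.1], [-1.41, 1.46], [0.24, 2.44], [-1.37, 4.51], [0.17, 1.92], [-2.96, 2.96]. Speed limits (rad/s): [2.39, 2.39, 3.14, 3.14, 3.14, 3.14, 3.14].

## Interface

Orientations are given as a rotation vector (axis times angle).
In Python, from cell import bot gives the robot as it stands.
- The arm moves only by the tool step_arm, never from a script. Its argument "increments" is a list of rows, each an object with "travel": the shift along the tool's x, y, z each as a share of 0.1 m, from -1 to 1, a list of three; "spin": the turn about the tool's x as a share of pi/4 rad, from -1 to 1. In form: [{"travel": [tx, ty, tz], "spin": spin}, ...]. A call has 1 to 8 rows; each row shifts and turns the commanded pose from where the row before left it, along the tool's axes as they then stand; what a row does not reach is not made up. A row lasts 1/10 s, in which the tool goes at most 50 mm and 8.59 degrees, less where a joint would pass 70% of its speed; a pose out of reach is approached as far as the arm can. A call with a number of a shift or a turn outside -1 to 1 is refused whole. A call with a gripper value outside its range is refused whole. "grip" is the opening, from 0 (shut) to 1 (fully open), set as the call begins (left out, the last holds). The fingers move at their own pace and stop on an object; "squeeze" is the grip in N (left out, the last holds). Time passes only in rows, so rows that do not move let the fingers close. It gives the time, the measured TCP pose, the force and the opening at its end, in the units of the state.
- bot.get_obs(): the state, without advancing time (a new reading comes with each control period).
- bot.camera(name): name is "scene" or "top" or "wrist"; returns a dict with "image" (400x640x3 uint8, blue, green, red), "fovy" (degrees; the focal length in pixels is half the picture's height over the tangent of half this angle, whatever the lens; pixels are square), "cx", "cy" (the principal point, pixels), "rvec" (rotation vector, rad) and "tvec" (3), from world to camera coordinates, as OpenCV has them. Camera axes: x right, y down, z forward; pixel columns grow to the right and rows downward; lengths in m; the calibration is good to about 2 mm. A picture is of the moment at which its call begins. There is no depth.
- bot.sign_off(): hands the job in, once; it reports no verdict.
Trained networks look in a picture, given as the dict that the camera call returned (one of the last four; its "shot" number tells which), for a name from the list of things; names that differ only in an ending like _2 or _b are one class to them, and where a whole thing is asked for, a point or a joint stands for the part that bears it (a point fixed in the world has none). Each returns a list of dicts, best first, with "conf" (0 to 1); they miss things now and then, are a little off and sometimes report something else, mostly with a low value. They report only what shows in the picture. A call takes as long as a camera call. They do not tell look-alikes from the thing itself.
- bot.search_frame(picture, name): "centre" ([x, y, z] in m, in world coordinates, good to about 4 mm: the middle of the surface that is visible of it).
- bot.landmark_of(picture, name): "centre" ([x, y, z] in m, in world coordinates, good to about 4 mm: a listed point, or the origin of a listed thing).
The state is a dict: "time": time; "joint_positions": joint angles; "dq": joint speeds; "effort": joint torques, N m; "ee_pos": TCP position; "ee_rot": TCP orientation; "contact_force": force on the tool from outside, world axes, zero at the start; "wrist_torque": the same for the moment, N m; "opening": finger opening in m.
Only numpy, scipy, OpenCV 4.12 (cv2) and the standard library are available. Lean on these libraries where they do the work, as an engineer would, in place of code of your own. Each camera call takes 0.05 s, during which the arm holds its last target.

## Task

At the nail-care table, nudge the large loose stone massage ball across the cork deck of its warmer until it drops into the shallow metal cup; roll it, do not grip it or lift it off the deck. Then press the ball straight down, cup and all, until it comes up firm against the hidden stop, lean on it there for half a second with about 12 newtons, and leave it down there untouched. Go gently throughout, since more than 18 newtons on the ball chips the stone, and leave the small ball, the buffer block and everything else where it is.

Things in the scene. Friction and masses are not known exactly. Their poses are not given: they have to be found in the camera images.
- warmer: Fixed massage-ball warmer: a white flat box with a cork top deck, 260 mm (its x) by 240 mm (its y). Origin at the centre of its underside on the table; z up. The deck's surface is 35 mm above the origin; an 8 mm thick white rim around the deck stands 7 mm above it (outside size 276 by 256 mm). It does not move. On the deck, apart from the large ball, are only the buffer block and the small ball.
- cup_mouth (a point): Centre of the mouth of the round aluminium cup let into the deck at warmer x 0, y -40 mm. The cup is a flat ring, 44 mm outside, 30 mm hole, its top flush with the deck at the start. A ball of 40 mm drops about 7 mm into the hole (its centre then 13 mm above this point) and stays centred. This point goes down with the cup.
- cup (a joint): How far the cup has been pressed down, m: 0 = flush with the deck as at the start, growing downward. The cup slides straight down against a steady friction of about 4 N (plus 8 N per m/s) and stays where it is left; the ball's weight does not move it. After 4 to 14 mm, different each time, covered by the ball and given by no reading, the ball's underside comes up firm on a rigid stop below the cup. A push that settles above 8.5 N has bottomed it.
- ball_center (a point): Centre of the large polished stone ball, 40 mm in diameter, about 100 g, loose on the cork deck, in the half of the deck toward the warmer's +y. On the deck its centre is 20 mm above the deck's surface. It rolls when pushed with a few tenths of a newton and stops within a few mm when the pusher stops.
- small_ball_center (a point): Centre of a small stone ball, 22 mm in diameter, lying in its own 16 mm dimple in the deck at warmer x 80, y -75 mm. Leave it there.
- buffer: Loose grey nail-buffer block 30 x 30 x 22 mm on the deck near warmer x -90, y -85 mm; origin at the centre of its underside. Leave it there.
- lacquer_a: Small amber lacquer bottle with black cap, 32 mm across, 62 mm tall, origin under its centre. Leave it there.
- lacquer_b: Small clear lacquer bottle with black cap, 32 mm across, 62 mm tall, origin under its centre. Leave it there.
- cream_jar: Glass cream jar with white lid, 60 mm across, 45 mm tall, origin under its centre. Leave it there.
- file: Nail file, flat grey board 160 x 20 x 5 mm, origin under its centre, long axis its x. Leave it there.
- brush: Slim nail brush with dark wooden handle, 10 mm thick, 150 mm long, lying on the table along its x axis, origin under its middle. Leave it there.
There are look-alikes about, which are no part of the job. What is shaped like the part that bears ball_center but purple or yellow is not meant.

How it is judged:
By the outcome, as a careful person would: the job done as asked, in the order asked, and still so for the second after the job is handed in, with the robot touching nothing.
It also fails if it takes over 48 s, if anything falls off the work surface, if the arm or the gripper's body presses on something with over 40 N, if the wrist force passes 120 N, or if a joint passes its speed limit or range.

## Working session

There is one attempt and no reset: what is moved stays moved. The work goes in short steps, Python scripts to look and compute and a tool call to move; the robot and the scene stay as the last step left them, time stands still between calls to the robot, and variables do not carry over. Pictures are saved under pics/ and viewed, and the job is handed in when it is done.

Besides the shell and the picture viewer there is one more tool, called after "Emit:" as name(argument=value, ...) on one line, values as JSON. step_arm: Moves the arm, as the interface text tells. Shift numbers are shares of 0.1 m and turn numbers shares of pi/4 rad, none past 1 either way. Its arguments: {"type":"object","properties":{"increments":{"type":"array","items":{"type":"object","properties":{"travel":{"type":"array","items":{"type":"number","minimum":-1,"maximum":1}},"spin":{"type":"number","minimum":-1,"maximum":1}}}},"grip":{"type":"number"},"squeeze":{"type":"number"}},"required":["increments"]}

```bash
mkdir -p pics; ls; cat > h.py <<'E'
from cell import bot
import numpy as np, cv2
def proj(c,P):
    f=c["image"].shape[0]/2/np.tan(np.radians(c["fovy"])/2)
    R,_=cv2.Rodrigues(np.array(c["rvec"],float)); q=R@np.array(P,float)+np.array(c["tvec"],float).ravel()
    return np.array([c["cx"]+f*q[0]/q[2],c["cy"]+f*q[1]/q[2]])
def ray(c,uv):
    f=c["image"].shape[0]/2/np.tan(np.radians(c["fovy"])/2)
    R,_=cv2.Rodrigues(np.array(c["rvec"],float)); t=np.array(c["tvec"],float).ravel()
    d=R.T@np.array([(uv[0]-c["cx"])/f,(uv[1]-c["cy"])/f,1.]); return -R.T@t,d/np.linalg.norm(d)
def onz(c,uv,z):
    o,d=ray(c,uv); return o+d*(z-o[2])/d[2]
E
python3 - <<'E'
from h import *
o=bot.get_obs(); print({k:np.round(v,3).tolist() for k,v in o.items()})
for n in ["scene","top","wrist"]:
    c=bot.camera(n); cv2.imwrite(f"pics/{n}0.png",c["image"]); print(n,c["shot"],c["fovy"],np.round(c["rvec"],3),np.round(c["tvec"],3))
    for k in ["warmer","cup_mouth","ball_center","small_ball_center","buffer"]:
        for r in bot.landmark_of(c,k)[:3]: print(k,np.round(r["centre"],3),round(r["conf"],2),np.round(proj(c,r["centre"])))
E
```

```text
pics
{'time': 0.0, 'joint_positions': [1.027, 0.478, 0.022, 1.556, -0.011, 1.109, -0.083], 'dq': [-0.001, -0.0, -0.001, -0.001, -0.001, 0.003, -0.001], 'effort': [-0.001, -59.644, 1.607, -28.12, 0.012, 0.009, -0.0], 'ee_pos': [0.285, -0.611, 0.23], 'ee_rot': [1.98, 0.44, -1.981], 'contact_force': [-1.044, 0.263, 0.894], 'wrist_torque': [-0.026, 0.041, -0.034], 'opening': 0.085}
scene 1 49.80808973338604 [ 1.487  2.279 -0.685] [ 0.178 -0.384  1.157]
warmer [0.592 0.086 0.001] 0.93 [334. 248.]
cup_mouth [0.579 0.048 0.032] 0.69 [319. 228.]
ball_center [0.492 0.316 0.018] 0.86 [466. 245.]
ball_center [0.572 0.135 0.054] 0.57 [364. 235.]
ball_center [0.34  0.25  0.021] 0.57 [452. 175.]
small_ball_center [ 0.638 -0.009  0.042] 0.56 [278. 240.]
small_ball_center [0.476 0.04  0.033] 0.44 [336. 186.]
buffer [0.473 0.04  0.033] 0.81 [336. 185.]
top 2 49.750799240947075 [ 2.132 -2.181  0.106] [0.04  0.567 0.919]
warmer [ 0.593  0.086 -0.003] 0.57 [304. 185.]
cup_mouth [0.58  0.048 0.036] 0.6 [319. 188.]
ball_center [0.57  0.136 0.055] 0.77 [279. 192.]
ball_center [0.34  0.249 0.018] 0.77 [230. 300.]
ball_center [0.366 0.066 0.024] 0.58 [313. 286.]
small_ball_center [ 0.457 -0.063  0.   ] 0.51 [371. 243.]
small_ball_center [ 0.639 -0.015  0.045] 0.4 [348. 160.]
buffer [0.476 0.044 0.035] 0.62 [322. 235.]
wrist 3 58.41290192663318 [-2.429  1.548  0.232] [-0.675 -0.038  0.379]
```

View pics/scene0.png

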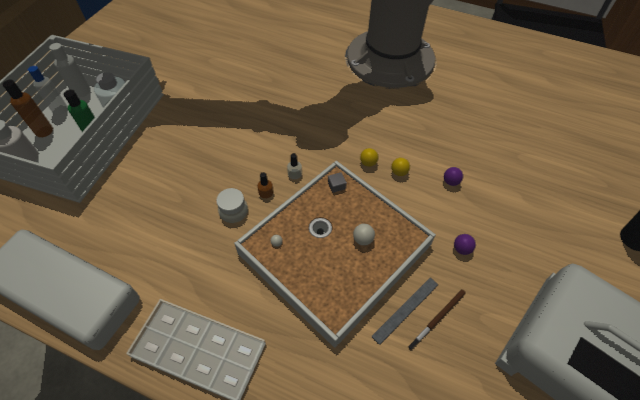

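View pics/top0.png

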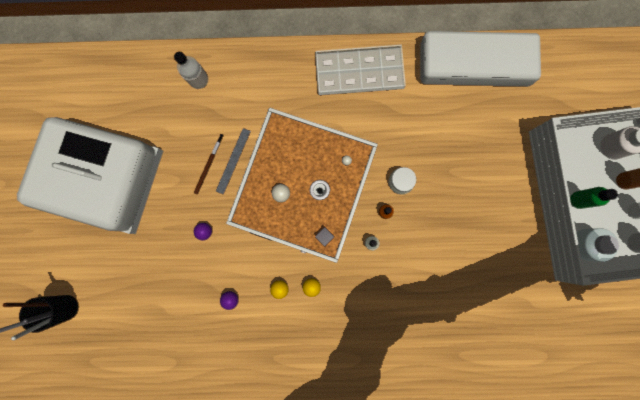

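The white ball is at scene (364,235) and top (280,192), with the cup at scene (319,228) and top (319,189). The yellow and purple balls are decoys, lying off the warmer. Next I'll refine these positions.

```bash
python3 - <<'E'
from h import *
C={n:bot.camera(n) for n in ["scene","top"]}
ims=[]
for n,(u,v) in {"scene":(335,245),"top":(305,190)}.items():
    im=C[n]["image"][v-65:v+65,u-85:u+85]; ims.append(cv2.resize(im,None,fx=4,fy=4,interpolation=cv2.INTER_CUBIC))
cv2.imwrite("pics/z1.png",ims[0]); cv2.imwrite("pics/z2.png",ims[1])
# ball blob: low saturation, bright
for n,(u,v) in {"scene":(364,235),"top":(280,192)}.items():
    hsv=cv2.cvtColor(C[n]["image"],cv2.COLOR_BGR2HSV); m=((hsv[...,1]<95)).astype(np.uint8)
    m2=np.zeros_like(m); m2[v-16:v+16,u-16:u+16]=m[v-16:v+16,u-16:u+16]
    k,l,s,ce=cv2.connectedComponentsWithStats(m2); 
    cs,_=cv2.findContours(m2,0,1)
    b=max(cs,key=cv2.contourArea); print(n,s[1:].tolist(),ce[1:].round(1).tolist(),cv2.minEnclosingCircle(b))
T={}
for n in C:
  for k in ["warmer","cup_mouth","ball_center"]:
    print(n,k,[(np.round(r["centre"],4).tolist(),round(r["conf"],2)) for r in bot.landmark_of(C[n],k)[:4]])
o=bot.get_obs(); R,_=cv2.Rodrigues(np.array(o["ee_rot"])); print(o["time"],R.round(3))
E
```

```text
scene [[353, 223, 22, 23, 388]] [[363.5, 234.1]] ((363.5983581542969, 234.02459716796875), 11.139952659606934)
top [[272, 184, 18, 18, 262]] [[280.4, 192.5]] ((280.1703796386719, 192.62290954589844), 9.211063385009766)
scene warmer [([0.5929, 0.0823, 0.0024], 0.92)]
scene cup_mouth [([0.5752, 0.0476, 0.0332], 0.49)]
scene ball_center [([0.4904, 0.3161, 0.0189], 0.85), ([0.3651, 0.071, 0.0199], 0.8), ([0.3421, 0.2505, 0.017], 0.65), ([0.5712, 0.1337, 0.0545], 0.6)]
top warmer []
top cup_mouth [([0.5704, 0.1338, 0.0599], 0.54), ([0.5786, 0.0477, 0.0355], 0.47)]
top ball_center [([0.3654, 0.0685, 0.0215], 0.85), ([0.3634, 0.1418, 0.0186], 0.76), ([0.3391, 0.249, 0.0186], 0.73), ([0.5711, 0.1358, 0.0569], 0.54)]
1.3 [[ 0.     0.422 -0.907]
 [-0.    -0.907 -0.422]
 [-1.     0.    -0.   ]]
```

View pics/z1.png

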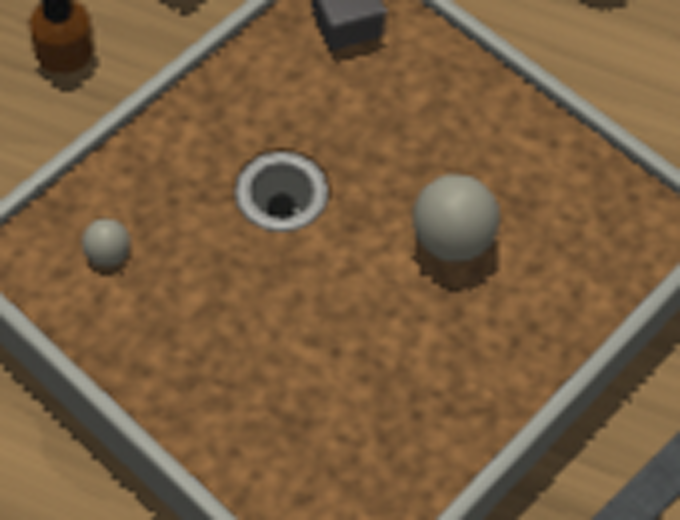

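View pics/z2.png

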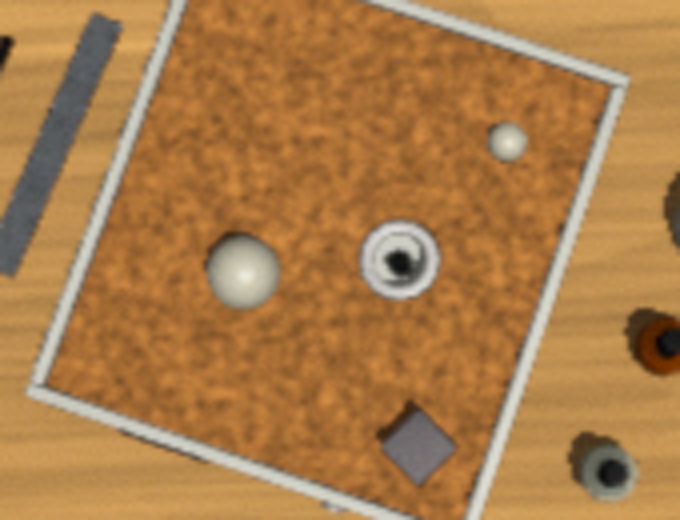

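```bash
cat >> h.py <<'E'
def tri(a,ua,b,ub):
    o1,d1=ray(a,ua);o2,d2=ray(b,ub)
    A=np.stack([d1,-d2],1); s=np.linalg.lstsq(A,o2-o1,rcond=None)[0]
    p,q=o1+s[0]*d1,o2+s[1]*d2; return (p+q)/2, np.linalg.norm(p-q)
E
python3 - <<'E'
from h import *
s=bot.camera("scene");t=bot.camera("top")
for nm,us,ut,z in [("ball",(363.6,234.1),(280.4,192.5),.055),("cup",(320,227.2),(319.6,189.7),.035)]:
    print(nm,tri(s,us,t,ut),onz(s,us,z),onz(t,ut,z))
E
```

```text
ball (array([0.56958774, 0.13261782, 0.05362262]), np.float64(0.0003371985145087753)) [0.57031119 0.1329312  0.055     ] [0.56947947 0.13228233 0.055     ]
cup (array([0.5764066 , 0.04865701, 0.03103657]), np.float64(0.0003248095523457446)) [0.57850128 0.04971304 0.035     ] [0.57598281 0.04836604 0.035     ]
```

```bash
cat >> h.py <<'E'
def plan(P,yaw,n,P0=None,yaw0=None):
    o=bot.get_obs(); R,_=cv2.Rodrigues(np.array(o["ee_rot"],float))
    p=np.array(o["ee_pos"],float) if P0 is None else np.array(P0,float)
    y0=np.degrees(np.arctan2(R[1,1],R[0,1])) if yaw0 is None else yaw0
    d=(np.array(P)-p)/n; dy=(yaw-y0)/n
    print("t",round(o["time"],2),"p",p.round(4),"yaw",round(y0,2),"x",R[:,0].round(4),"F",np.round(o["contact_force"],2))
    for i in range(n):
        a=np.radians(y0+i*dy); ey=np.array([np.cos(a),np.sin(a),0]); ez=np.array([np.sin(a),-np.cos(a),0])
        print([round(float(v),3) for v in (-d[2]/.1,d@ey/.1,d@ez/.1)],round(-dy/45,4))
E
python3 - <<'E'
from h import *
plan([.566,.178,.28],4.8,20)
E
```

```text
t 1.4 p [ 0.285  -0.6119  0.2313] yaw -65.03 x [ 0. -0. -1.] F [-0.66  0.39 -1.12]
[-0.024, -0.299, -0.294] -0.0776
[-0.024, -0.28, -0.312] -0.0776
[-0.024, -0.261, -0.328] -0.0776
[-0.024, -0.24, -0.344] -0.0776
[-0.024, -0.219, -0.358] -0.0776
[-0.024, -0.197, -0.37] -0.0776
[-0.024, -0.174, -0.381] -0.0776
[-0.024, -0.15, -0.391] -0.0776
[-0.024, -0.126, -0.4] -0.0776
[-0.024, -0.102, -0.407] -0.0776
[-0.024, -0.077, -0.412] -0.0776
[-0.024, -0.051, -0.416] -0.0776
[-0.024, -0.026, -0.418] -0.0776
[-0.024, -0.0, -0.419] -0.0776
[-0.024, 0.025, -0.418] -0.0776
[-0.024, 0.051, -0.416] -0.0776
[-0.024, 0.076, -0.412] -0.0776
[-0.024, 0.101, -0.407] -0.0776
[-0.024, 0.125, -0.4] -0.0776
[-0.024, 0.15, -0.392] -0.0776
```

Emit:
step_arm(increments=[{"travel": [-0.3,0,0],"spin": 0},{"travel": [-0.2,-0.3,-0.29],"spin": -0.078},{"travel": [0,-0.28,-0.31],"spin": -0.078},{"travel": [0,-0.26,-0.33],"spin": -0.078},{"travel": [0,-0.24,-0.34],"spin": -0.078},{"travel": [0,-0.22,-0.36],"spin": -0.078},{"travel": [0,-0.2,-0.37],"spin": -0.078},{"travel": [0,-0.17,-0.38],"spin": -0.078}], grip=0.24, squeeze=20)

```text
time: 2.2
ee_pos: [0.3828, -0.334, 0.2816]
ee_rot: [1.706, 0.789, -1.705]
contact_force: [0.8, 1.3, 0.5]
opening: 0.0203
```

Emit:
step_arm(increments=[{"travel": [0,-0.15,-0.39],"spin": -0.078},{"travel": [0,-0.13,-0.4],"spin": -0.078},{"travel": [0,-0.1,-0.41],"spin": -0.078},{"travel": [0,-0.08,-0.41],"spin": -0.078},{"travel": [0,-0.05,-0.42],"spin": -0.078},{"travel": [0,-0.03,-0.42],"spin": -0.078},{"travel": [0,0,-0.42],"spin": -0.078},{"travel": [0,0.03,-0.42],"spin": -0.078}])

```text
time: 3.0
ee_pos: [0.4943, -0.0168, 0.2817]
ee_rot: [1.365, 1.099, -1.364]
contact_force: [1.9, 0.5, -0.3]
opening: 0.021
```

```bash
python3 - <<'E'
from h import *
print(bot.get_obs()["opening"],bot.get_obs()["joint_positions"])
plan([.566,.178,.14],4.8,7)
E
```

```text
0.020963728068913674 [ 0.35890764  0.16597809 -0.50251395  1.88768406  0.08955438  1.10894083
 -0.3915924 ]
t 3.0 p [ 0.4943 -0.0168  0.2817] yaw -12.25 x [ 9.e-04 -4.e-04 -1.e+00] F [ 1.86  0.52 -0.3 ]
[0.202, 0.041, -0.294] -0.0541
[0.202, 0.054, -0.292] -0.0541
[0.202, 0.066, -0.289] -0.0541
[0.202, 0.078, -0.286] -0.0541
[0.202, 0.09, -0.282] -0.0541
[0.202, 0.102, -0.278] -0.0541
[0.202, 0.114, -0.274] -0.0541
```

Emit:
step_arm(increments=[{"travel": [0.1,0.04,-0.29],"spin": -0.054},{"travel": [0.15,0.05,-0.29],"spin": -0.054},{"travel": [0.2,0.07,-0.29],"spin": -0.054},{"travel": [0.2,0.08,-0.29],"spin": -0.054},{"travel": [0.2,0.09,-0.28],"spin": -0.054},{"travel": [0.2,0.1,-0.28],"spin": -0.054},{"travel": [0.2,0.11,-0.27],"spin": -0.054},{"travel": [0,0,0],"spin": 0}])

```text
time: 3.8
ee_pos: [0.5643, 0.1799, 0.1538]
ee_rot: [1.145, 1.253, -1.147]
contact_force: [-0.4, 0.8, -0.1]
opening: 0.0205
```

```bash
python3 - <<'E'
from h import *
plan([.566,.178,.043],4.8,3)
for n in ["wrist","scene"]:
    c=bot.camera(n); cv2.imwrite(f"pics/{n}1.png",c["image"]); print(n,[(np.round(r["centre"],4).tolist(),round(r["conf"],2)) for k in ["ball_center","cup_mouth"] for r in bot.landmark_of(c,k)])
    for P in ([.57,.1328,.055],[.577,.049,.035]): print(proj(c,P))
E
```

```text
t 3.8 p [0.5643 0.1799 0.1538] yaw 4.98 x [-0.0038  0.0021 -1.    ] F [-0.4   0.83 -0.12]
[0.369, 0.005, 0.007] 0.0013
[0.369, 0.005, 0.007] 0.0013
[0.369, 0.005, 0.007] 0.0013
wrist [([0.3617, 0.1392, 0.0189], 0.93), ([0.5708, 0.1306, 0.056], 0.75), ([0.3652, 0.073, 0.0174], 0.64), ([0.3422, 0.2489, 0.0204], 0.57), ([0.5804, 0.0467, 0.0339], 0.86)]
[328.52855758 265.22496531]
[327.96611157 342.35038014]
scene [([0.3633, 0.0704, 0.0242], 0.8), ([0.3419, 0.2496, 0.0186], 0.8), ([0.5713, 0.1347, 0.0548], 0.76), ([0.4932, 0.3104, 0.0197], 0.68)]
[363.59231158 233.93888188]
[319.97429452 226.44469364]
```

View pics/wrist1.png

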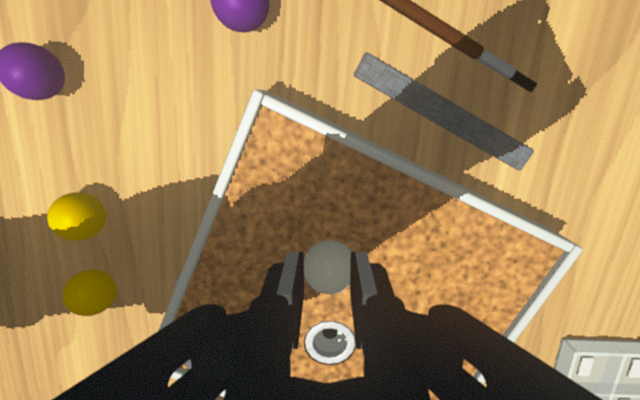

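View pics/scene1.png

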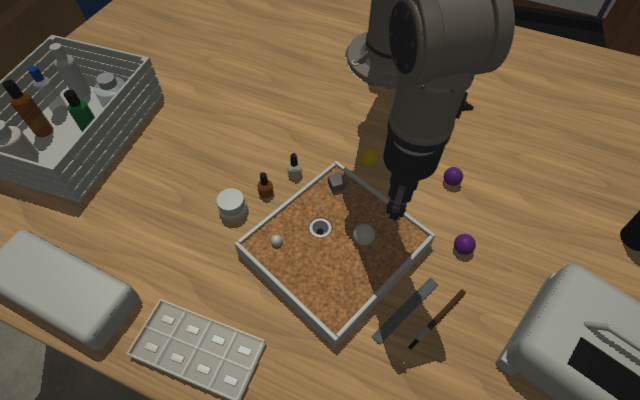

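Emit:
step_arm(increments=[{"travel": [0.3,0.01,0.01],"spin": 0},{"travel": [0.35,0,0.01],"spin": 0},{"travel": [0.3,0,0],"spin": 0},{"travel": [0.1,0,0],"spin": 0},{"travel": [0.04,0,0],"spin": 0},{"travel": [0,0,0],"spin": 0}])

```text
time: 4.7
ee_pos: [0.5674, 0.1739, 0.0482]
ee_rot: [1.151, 1.245, -1.149]
contact_force: [-0.6, 0.5, 0.4]
opening: 0.0201
```

```bash
python3 - <<'E'
from h import *
plan([.5756,.077,.043],4.8,8)
for n in ["wrist","scene"]:
    c=bot.camera(n); cv2.imwrite(f"pics/{n}2.png",c["image"])
E
```

```text
t 4.7 p [0.5674 0.1739 0.0482] yaw 4.6 x [ 1.2e-03  3.0e-04 -1.0e+00] F [-0.62  0.51  0.43]
[0.007, 0.0, 0.122] -0.0005
[0.007, 0.0, 0.122] -0.0005
[0.007, 0.0, 0.122] -0.0005
[0.007, 0.0, 0.122] -0.0005
[0.007, 0.0, 0.122] -0.0005
[0.007, 0.0, 0.122] -0.0005
[0.007, 0.0, 0.122] -0.0005
[0.007, 0.0, 0.122] -0.0005
```

View pics/wrist2.png

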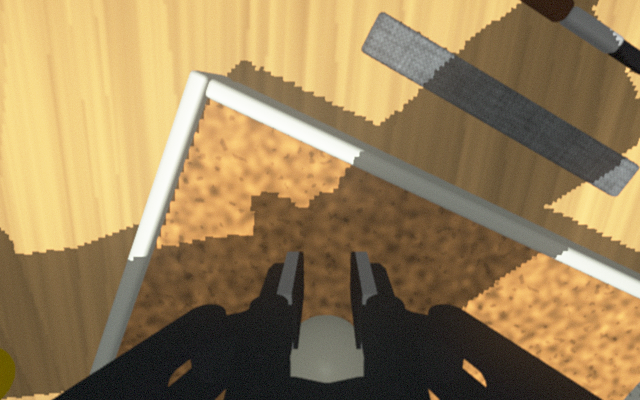

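View pics/scene2.png

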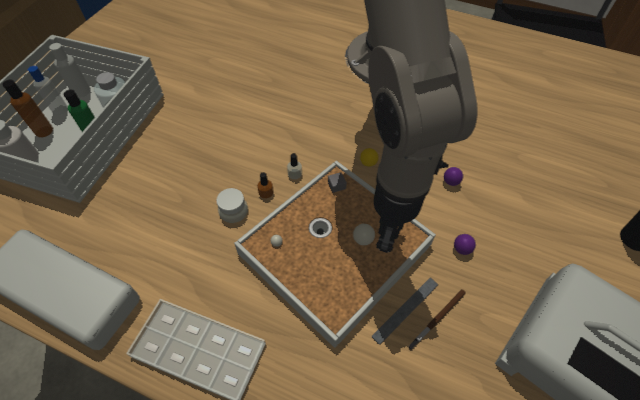

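Emit:
step_arm(increments=[{"travel": [0.06,0,0.02],"spin": 0},{"travel": [0,0,0.05],"spin": 0},{"travel": [0,0,0.05],"spin": 0},{"travel": [0,0,0.05],"spin": 0},{"travel": [0,0,0.05],"spin": 0},{"travel": [0,0,0.05],"spin": 0},{"travel": [0,0,0.05],"spin": 0},{"travel": [0,0,0.04],"spin": 0}])

```text
time: 5.6
ee_pos: [0.5698, 0.1373, 0.0413]
ee_rot: [1.15, 1.246, -1.15]
contact_force: [0.2, -0.6, 0.0]
opening: 0.0205
```

```bash
python3 - <<'E'
from h import *
plan([.5756,.079,.043],4.8,8)
for n in ["wrist","scene"]:
    c=bot.camera(n); cv2.imwrite(f"pics/{n}3.png",c["image"])
    print(n,[(np.round(r["centre"],4).tolist(),round(r["conf"],2)) for k in ["ball_center","cup_mouth"] for r in bot.landmark_of(c,k)])
cv2.imwrite("pics/scene3z.png",cv2.resize(c["image"][160:300,230:430],None,fx=4,fy=4,interpolation=cv2.INTER_CUBIC))
E
```

```text
t 5.6 p [0.5698 0.1373 0.0413] yaw 4.61 x [-0.e+00 -2.e-04 -1.e+00] F [ 0.2  -0.56  0.04]
[-0.002, 0.001, 0.073] -0.0005
[-0.002, 0.001, 0.073] -0.0005
[-0.002, 0.001, 0.073] -0.0005
[-0.002, 0.001, 0.073] -0.0005
[-0.002, 0.001, 0.073] -0.0005
[-0.002, 0.001, 0.073] -0.0005
[-0.002, 0.001, 0.073] -0.0005
[-0.002, 0.001, 0.073] -0.0005
wrist [([0.5731, 0.107, 0.0573], 0.96)]
scene [([0.4893, 0.3168, 0.0199], 0.92), ([0.5924, 0.0848, 0.0024], 0.68), ([0.5744, 0.1047, 0.0572], 0.62), ([0.3429, 0.2492, 0.0198], 0.6), ([0.5786, 0.047, 0.0343], 0.49)]
```

View pics/scene3z.png

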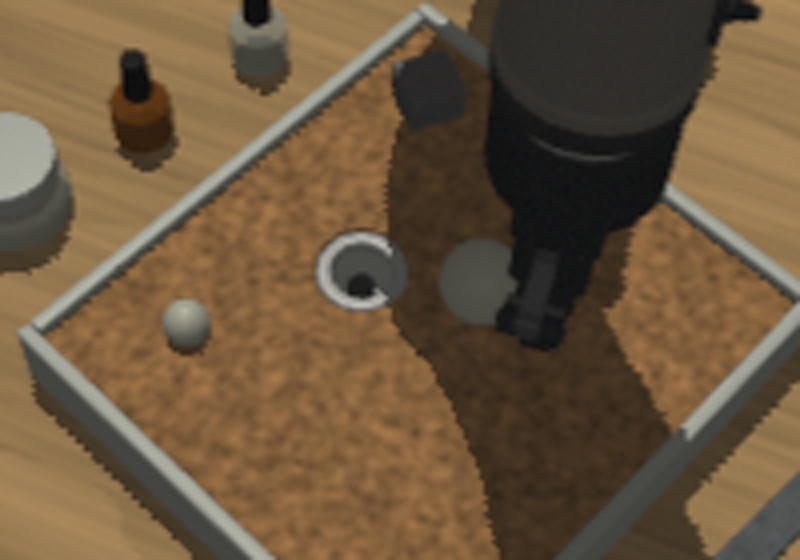

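View pics/wrist3.png

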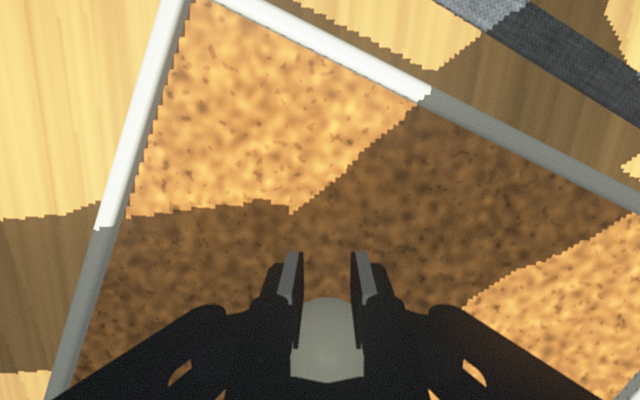

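Emit:
step_arm(increments=[{"travel": [0,0,0.05],"spin": 0},{"travel": [0,0,0.05],"spin": 0},{"travel": [0,0,0.05],"spin": 0},{"travel": [0,0,0.05],"spin": 0},{"travel": [0,0,0.05],"spin": 0},{"travel": [0,0,0.05],"spin": 0},{"travel": [0,0,0.04],"spin": 0},{"travel": [0,0,0.03],"spin": 0}])

```text
time: 6.7
ee_pos: [0.5727, 0.1006, 0.0413]
ee_rot: [1.15, 1.246, -1.15]
contact_force: [-0.3, 0.2, -0.3]
opening: 0.0204
```

Emit:
step_arm(increments=[{"travel": [0,0,0.03],"spin": 0},{"travel": [0,0,0.03],"spin": 0},{"travel": [0,0,0.03],"spin": 0},{"travel": [0,0,0.03],"spin": 0},{"travel": [0,0,0],"spin": 0},{"travel": [0,0,0],"spin": 0}])

```text
time: 7.3
ee_pos: [0.5736, 0.0891, 0.0413]
ee_rot: [1.15, 1.246, -1.15]
contact_force: [-0.2, -0.1, 0.3]
opening: 0.0207
```

```bash
python3 - <<'E'
from h import *
plan([.5756,.079,.043],4.8,1)
for n in ["wrist","scene"]:
    c=bot.camera(n); cv2.imwrite(f"pics/{n}4.png",c["image"])
    print(n,[(np.round(r["centre"],4).tolist(),round(r["conf"],2)) for k in ["ball_center","cup_mouth"] for r in bot.landmark_of(c,k)])
cv2.imwrite("pics/scene4z.png",cv2.resize(c["image"][160:300,230:430],None,fx=4,fy=4,interpolation=cv2.INTER_CUBIC))
E
```

```text
t 7.3 p [0.5736 0.0891 0.0413] yaw 4.62 x [ 0.  0. -1.] F [-0.25 -0.12  0.33]
[-0.017, 0.011, 0.103] -0.0039
wrist [([0.578, 0.0462, 0.0485], 0.6), ([0.5788, 0.046, 0.0502], 0.17)]
scene [([0.3441, 0.2538, 0.0174], 0.75), ([0.3628, 0.143, 0.0196], 0.65), ([0.49, 0.3132, 0.0208], 0.62), ([0.5787, 0.0505, 0.0472], 0.52), ([0.5793, 0.0471, 0.0351], 0.64)]
```

View pics/scene4z.png

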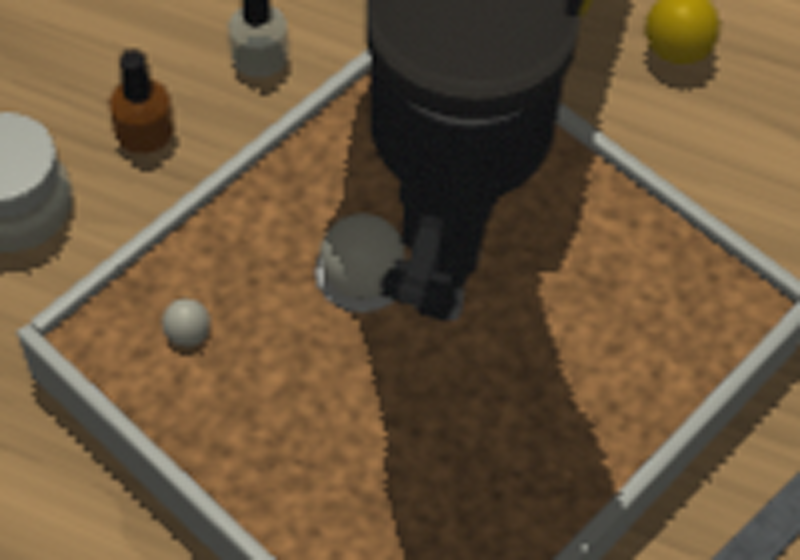

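View pics/wrist4.png

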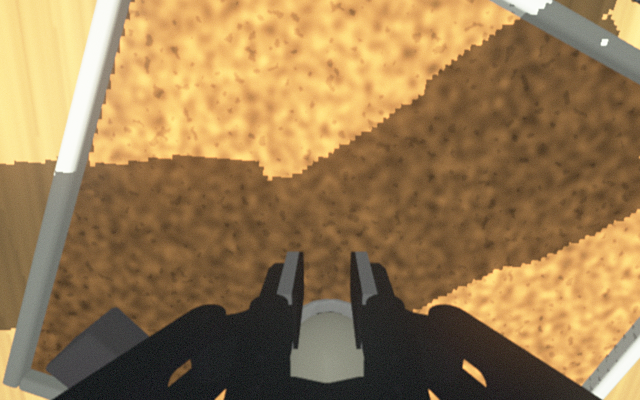

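Emit:
step_arm(increments=[{"travel": [0,0,-0.1],"spin": 0},{"travel": [0,0,-0.1],"spin": 0},{"travel": [-0.3,0,-0.3],"spin": 0},{"travel": [-0.4,0,-0.4],"spin": 0},{"travel": [-0.4,0,-0.3],"spin": 0},{"travel": [0,0,0],"spin": 0}], grip=0.24)

```text
time: 8.2
ee_pos: [0.5656, 0.2138, 0.1531]
ee_rot: [1.153, 1.249, -1.132]
contact_force: [0.9, 0.8, -0.7]
opening: 0.0203
```

Emit:
step_arm(increments=[{"travel": [0,0,0],"spin": 0},{"travel": [0,0,0],"spin": 0}], grip=0)

```text
time: 8.4
ee_pos: [0.5636, 0.203, 0.1454]
ee_rot: [1.148, 1.246, -1.152]
contact_force: [0.1, -1.0, -1.7]
opening: -0.0001
```

```bash
python3 - <<'E'
from h import *
print(bot.get_obs()["opening"])
plan([.578,.048,.09],4.8,5)
for n in ["wrist","scene","top"]:
    c=bot.camera(n); cv2.imwrite(f"pics/{n}5.png",c["image"])
    print(n,[(np.round(r["centre"],4).tolist(),round(r["conf"],2)) for k in ["ball_center","cup_mouth"] for r in bot.landmark_of(c,k) if r["centre"][2]>.025])
    if n!="top": print(proj(c,[.578,.048,.048]))
    if n=="scene":cv2.imwrite("pics/scene5z.png",cv2.resize(c["image"][160:300,230:430],None,fx=4,fy=4,interpolation=cv2.INTER_CUBIC))
E
```

```text
-8.684364501145483e-05
t 8.4 p [0.5636 0.203  0.1454] yaw 4.6 x [-0.0018 -0.0017 -1.    ] F [ 0.14 -0.98 -1.66]
[0.111, 0.004, 0.311] -0.0009
[0.111, 0.004, 0.311] -0.0009
[0.111, 0.003, 0.311] -0.0009
[0.111, 0.003, 0.311] -0.0009
[0.111, 0.003, 0.311] -0.0009
wrist [([0.5802, 0.0415, 0.0476], 0.56)]
[328.52587342 382.96686371]
scene [([0.5788, 0.0505, 0.0477], 0.92), ([0.6405, -0.0119, 0.0414], 0.45), ([0.5789, 0.0464, 0.0294], 0.66)]
[319.33728084 223.13806948]
top [([0.5766, 0.0518, 0.0516], 0.72), ([0.5766, 0.0466, 0.0343], 0.41)]
```

View pics/scene5z.png

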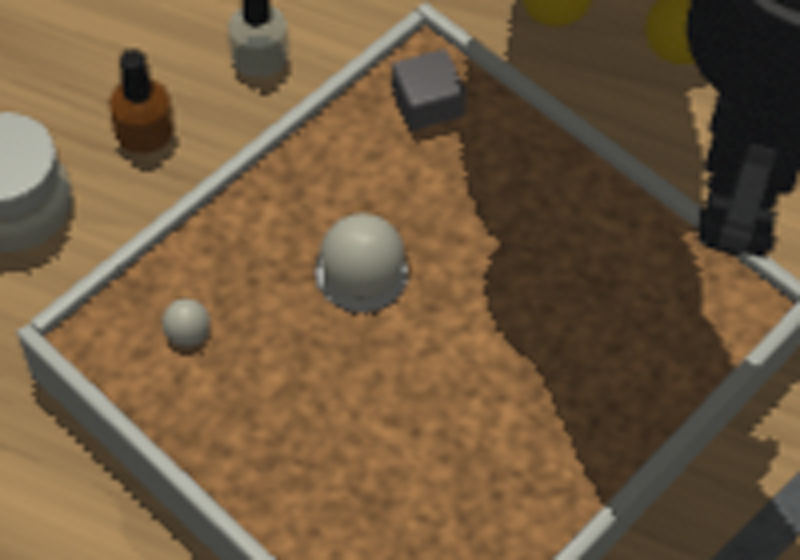

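View pics/wrist5.png

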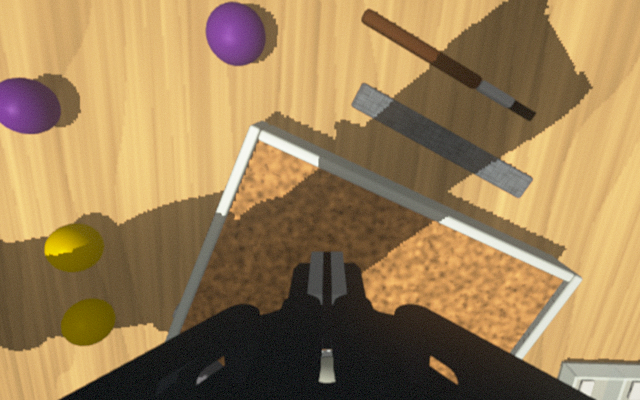

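```bash
python3 - <<'E'
from h import *
for n,(u,v) in {"scene":(320,222),"top":(319,189)}.items():
    c=cv2.imread(f"pics/{n}5.png"); im=c[v-22:v+22,u-22:u+22]
    z=cv2.resize(im,None,fx=8,fy=8,interpolation=cv2.INTER_CUBIC); cv2.imwrite(f"pics/b{n}.png",z)
E
python3 -c "
import cv2,numpy as np
cv2.imwrite('pics/b.png',np.hstack([cv2.imread('pics/bscene.png'),cv2.imread('pics/btop.png')]))"
```

```text
(no output)
```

View pics/b.png

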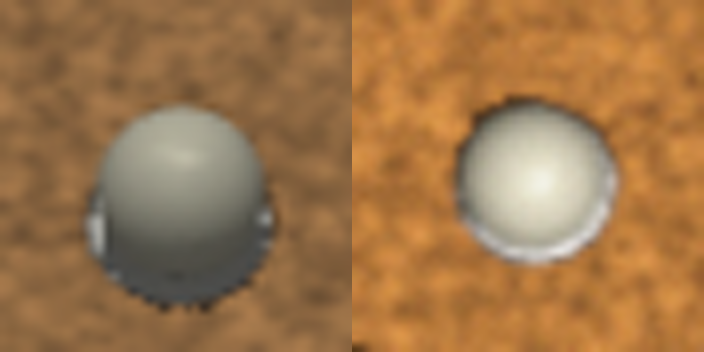

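```bash
python3 - <<'E'
from h import *
s=bot.camera("scene");t=bot.camera("top")
a,b=(320.2,223.1),(319.4,188.1)
print(tri(s,a,t,b),onz(s,a,.048),onz(t,b,.048))
plan([.578,.0485,.09],4.8,6)
E
```

```text
(array([0.57763189, 0.04887933, 0.04823094]), np.float64(0.0013224974045078308)) [0.57726581 0.04944262 0.048     ] [0.57790462 0.04827281 0.048     ]
t 8.95 p [0.5644 0.204  0.1466] yaw 4.62 x [-1.e-04  0.e+00 -1.e+00] F [-0.66 -0.71 -0.64]
[0.094, 0.002, 0.26] -0.0007
[0.094, 0.002, 0.26] -0.0007
[0.094, 0.002, 0.26] -0.0007
[0.094, 0.001, 0.26] -0.0007
[0.094, 0.001, 0.26] -0.0007
[0.094, 0.001, 0.26] -0.0007
```

Emit:
step_arm(increments=[{"travel": [0,0,0.2],"spin": 0},{"travel": [0,0,0.4],"spin": 0},{"travel": [0.1,0,0.4],"spin": 0},{"travel": [0.2,0,0.3],"spin": 0},{"travel": [0.17,0.01,0.2],"spin": 0},{"travel": [0,0,0.05],"spin": 0},{"travel": [0,0,0],"spin": 0},{"travel": [0,0,0],"spin": 0}])

```text
time: 9.75
ee_pos: [0.5784, 0.0518, 0.1008]
ee_rot: [1.15, 1.247, -1.146]
contact_force: [-0.4, 0.9, 0.2]
opening: -0.0004
```

```bash
python3 - <<'E'
from h import *
plan([.5777,.0487,.09],4.8,1)
s=bot.camera("scene")
cv2.imwrite("pics/scene6z.png",cv2.resize(s["image"][160:300,230:430],None,fx=4,fy=4,interpolation=cv2.INTER_CUBIC))
for i in range(8):
    bot.camera("scene");o=bot.get_obs(); print(o["time"],np.round(o["contact_force"],2),np.round(o["ee_pos"],4))
E
```

```text
t 9.75 p [0.5784 0.0518 0.1008] yaw 4.74 x [ 0.0018  0.0014 -1.    ] F [-0.36  0.86  0.16]
[0.108, -0.01, 0.031] -0.0014
9.85 [-0.29 -0.74 -0.64] [0.5784 0.0519 0.1008]
9.9 [1.3  0.   0.46] [0.5783 0.0516 0.1006]
9.95 [-0.47 -0.34  0.64] [0.5782 0.0513 0.1005]
10.0 [-0.07  0.03  0.75] [0.5781 0.051  0.1003]
10.05 [-0.07  1.43  0.21] [0.578  0.0506 0.1001]
10.1 [-0.65  0.26 -0.86] [0.578  0.0503 0.1   ]
10.15 [-0.05 -0.14  0.32] [0.5779 0.0501 0.0999]
10.2 [-0.16  0.44  0.32] [0.5779 0.05   0.0998]
```

View pics/scene6z.png

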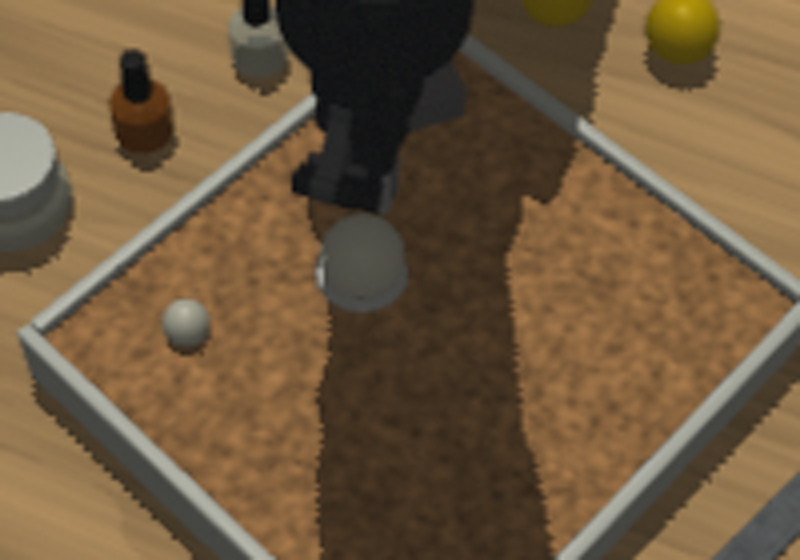

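Emit:
step_arm(increments=[{"travel": [0.1,0,0.01],"spin": 0},{"travel": [0.1,0,0],"spin": 0},{"travel": [0.05,0,0],"spin": 0},{"travel": [0.01,0,0],"spin": 0},{"travel": [0,0,0],"spin": 0},{"travel": [0,0,0],"spin": 0},{"travel": [0,0,0],"spin": 0},{"travel": [0,0,0],"spin": 0}])

```text
time: 11.0
ee_pos: [0.5781, 0.0487, 0.074]
ee_rot: [1.15, 1.246, -1.149]
contact_force: [0.2, -0.5, 0.1]
opening: -0.0
```

```bash
cat >> h.py <<'E'
def avg(n=6):
    F=[];Z=[]
    for i in range(n):
        bot.camera("scene");o=bot.get_obs();F.append(o["contact_force"]);Z.append(o["ee_pos"])
    print("t",round(o["time"],2),"Fz",[round(f[2],1) for f in F],"mean",np.mean(F,0).round(2),"pos",np.round(Z[0],4),np.round(Z[-1],4))
E
python3 - <<'E'
from h import *
avg(10)
E
```

```text
t 11.5 Fz [np.float64(0.1), np.float64(-0.6), np.float64(-0.3), np.float64(0.8), np.float64(-0.4), np.float64(0.0), np.float64(-0.8), np.float64(-0.7), np.float64(0.3), np.float64(0.9)] mean [ 0.02  0.09 -0.07] pos [0.5781 0.0487 0.0739] [0.5779 0.0487 0.0737]
```

Emit:
step_arm(increments=[{"travel": [0.01,0,0],"spin": 0},{"travel": [0.01,0,0],"spin": 0},{"travel": [0.01,0,0],"spin": 0},{"travel": [0.01,0,0],"spin": 0},{"travel": [0.01,0,0],"spin": 0},{"travel": [0,0,0],"spin": 0}])

```text
time: 12.1
ee_pos: [0.5778, 0.0487, 0.0685]
ee_rot: [1.149, 1.247, -1.15]
contact_force: [-0.3, 0.2, -0.6]
opening: 0.0002
```

```bash
python3 - <<'E'
from h import *
avg(4)
E
```

```text
t 12.3 Fz [np.float64(-0.3), np.float64(-0.3), np.float64(0.8), np.float64(0.0)] mean [0.52 0.17 0.06] pos [0.5779 0.0487 0.0686] [0.578  0.0488 0.0687]
```

Emit:
step_arm(increments=[{"travel": [0.005,0,0],"spin": 0},{"travel": [0.005,0,0],"spin": 0},{"travel": [0.005,0,0],"spin": 0},{"travel": [0,0,0],"spin": 0}])

```text
time: 12.7
ee_pos: [0.5781, 0.0488, 0.0673]
ee_rot: [1.15, 1.246, -1.149]
contact_force: [-0.7, -0.3, 2.8]
opening: 0.0
```

```bash
python3 - <<'E'
from h import *
avg(3)
E
```

```text
t 12.85 Fz [np.float64(1.7), np.float64(2.0), np.float64(1.8)] mean [-0.55 -0.39  1.82] pos [0.5781 0.0488 0.0674] [0.5781 0.0487 0.0673]
```

Emit:
step_arm(increments=[{"travel": [0.005,0,0],"spin": 0},{"travel": [0.005,0,0],"spin": 0},{"travel": [0,0,0],"spin": 0}])

```text
time: 13.15
ee_pos: [0.578, 0.0488, 0.0662]
ee_rot: [1.15, 1.246, -1.149]
contact_force: [0.2, 0.0, 1.5]
opening: 0.0001
```

```bash
python3 - <<'E'
from h import *
avg(3)
E
```

```text
t 13.3 Fz [np.float64(2.9), np.float64(1.5), np.float64(1.9)] mean [0.19 0.19 2.13] pos [0.578  0.0488 0.0662] [0.578  0.0487 0.0662]
```

Emit:
step_arm(increments=[{"travel": [0.005,0,0],"spin": 0},{"travel": [0.005,0,0],"spin": 0},{"travel": [0.005,0,0],"spin": 0},{"travel": [0.005,0,0],"spin": 0}])

```text
time: 13.7
ee_pos: [0.578, 0.0487, 0.0641]
ee_rot: [1.15, 1.246, -1.149]
contact_force: [0.6, -0.3, 2.7]
opening: -0.0002
```

Emit:
step_arm(increments=[{"travel": [0.003,0,0],"spin": 0},{"travel": [0.003,0,0],"spin": 0}])

```text
time: 13.9
ee_pos: [0.5779, 0.0487, 0.0635]
ee_rot: [1.15, 1.246, -1.149]
contact_force: [0.3, 0.6, 2.8]
opening: -0.0003
```

Emit:
step_arm(increments=[{"travel": [0.003,0,0],"spin": 0}])

```text
time: 14.0
ee_pos: [0.578, 0.0487, 0.0633]
ee_rot: [1.15, 1.246, -1.149]
contact_force: [0.7, -0.1, 2.8]
opening: 0.0
```

Emit:
step_arm(increments=[{"travel": [0.003,0,0],"spin": 0},{"travel": [0.002,0,0],"spin": 0}])

```text
time: 14.2
ee_pos: [0.578, 0.0487, 0.0627]
ee_rot: [1.15, 1.246, -1.149]
contact_force: [0.5, 0.5, 3.3]
opening: -0.0001
```

Emit:
step_arm(increments=[{"travel": [0.004,0,0],"spin": 0}])

```text
time: 14.3
ee_pos: [0.5779, 0.0487, 0.0624]
ee_rot: [1.149, 1.246, -1.15]
contact_force: [0.1, 0.4, 2.3]
opening: -0.0002
```

Emit:
step_arm(increments=[{"travel": [0.003,0,0],"spin": 0},{"travel": [0.002,0,0],"spin": 0}])

```text
time: 14.5
ee_pos: [0.5779, 0.0487, 0.0618]
ee_rot: [1.15, 1.246, -1.149]
contact_force: [0.1, -0.7, 1.6]
opening: 0.0001
```

Emit:
step_arm(increments=[{"travel": [0.004,0,0],"spin": 0}])

```text
time: 14.6
ee_pos: [0.5779, 0.0487, 0.0615]
ee_rot: [1.15, 1.246, -1.149]
contact_force: [0.1, 0.3, 3.1]
opening: 0.0003
```

Emit:
step_arm(increments=[{"travel": [0.004,0,0],"spin": 0}])

```text
time: 14.7
ee_pos: [0.5779, 0.0487, 0.0611]
ee_rot: [1.15, 1.246, -1.149]
contact_force: [-0.1, 0.2, 2.5]
opening: 0.0004
```

```bash
python3 - <<'E'
from h import *
avg(2)
E
```

```text
t 14.8 Fz [np.float64(2.5), np.float64(2.2)] mean [-0.03 -0.58  2.34] pos [0.5779 0.0487 0.061 ] [0.5779 0.0487 0.061 ]
```

Emit:
step_arm(increments=[{"travel": [0.004,0,0],"spin": 0}])

```text
time: 14.9
ee_pos: [0.5779, 0.0487, 0.0607]
ee_rot: [1.15, 1.246, -1.15]
contact_force: [0.0, -0.3, 2.8]
opening: 0.0003
```

Emit:
step_arm(increments=[{"travel": [0.004,0,0],"spin": 0}])

```text
time: 15.0
ee_pos: [0.5779, 0.0487, 0.0602]
ee_rot: [1.149, 1.246, -1.149]
contact_force: [0.1, 0.8, 3.6]
opening: -0.0001
```

Emit:
step_arm(increments=[{"travel": [0.003,0,0],"spin": 0},{"travel": [0.003,0,0],"spin": 0}])

```text
time: 15.2
ee_pos: [0.5779, 0.0487, 0.0596]
ee_rot: [1.149, 1.246, -1.149]
contact_force: [1.6, 0.6, 2.9]
opening: -0.0001
```

Emit:
step_arm(increments=[{"travel": [0.003,0,0],"spin": 0},{"travel": [0.003,0,0],"spin": 0}])

```text
time: 15.4
ee_pos: [0.5782, 0.0488, 0.0594]
ee_rot: [1.15, 1.246, -1.149]
contact_force: [-0.2, 0.2, 6.6]
opening: 0.0001
```

```bash
python3 - <<'E'
from h import *
avg(4)
E
```

```text
t 15.6 Fz [np.float64(5.8), np.float64(6.0), np.float64(5.5), np.float64(6.0)] mean [-0.55 -0.12  5.82] pos [0.5782 0.0488 0.0594] [0.5782 0.0488 0.0594]
```

Emit:
step_arm(increments=[{"travel": [0.003,0,0],"spin": 0}])

```text
time: 15.7
ee_pos: [0.5783, 0.0488, 0.0593]
ee_rot: [1.15, 1.246, -1.149]
contact_force: [-0.7, -0.9, 8.2]
opening: 0.0001
```

```bash
python3 - <<'E'
from h import *
avg(4)
E
```

```text
t 15.9 Fz [np.float64(8.3), np.float64(7.0), np.float64(7.0), np.float64(7.7)] mean [-0.93 -0.41  7.48] pos [0.5784 0.0489 0.0593] [0.5783 0.0488 0.0594]
```

Emit:
step_arm(increments=[{"travel": [0.003,0,0],"spin": 0},{"travel": [0.003,0,0],"spin": 0}])

```text
time: 16.1
ee_pos: [0.5787, 0.0489, 0.0592]
ee_rot: [1.15, 1.245, -1.148]
contact_force: [-1.7, 0.2, 11.5]
opening: 0.0003
```

```bash
python3 - <<'E'
from h import *
avg(4)
E
```

```text
t 16.3 Fz [np.float64(10.5), np.float64(10.1), np.float64(10.1), np.float64(9.9)] mean [-1.24 -0.63 10.17] pos [0.5787 0.0489 0.0592] [0.5787 0.0489 0.0592]
```

Emit:
step_arm(increments=[{"travel": [0.002,0,0],"spin": 0},{"travel": [0.002,0,0],"spin": 0}])

```text
time: 16.5
ee_pos: [0.5789, 0.049, 0.0591]
ee_rot: [1.15, 1.245, -1.148]
contact_force: [-1.0, 0.3, 15.1]
opening: 0.0002
```

```bash
python3 - <<'E'
from h import *
avg(4)
E
```

```text
t 16.7 Fz [np.float64(13.3), np.float64(13.0), np.float64(12.8), np.float64(12.9)] mean [-1.4  -0.79 13.  ] pos [0.579  0.049  0.0591] [0.5789 0.049  0.0591]
```

Emit:
step_arm(increments=[{"travel": [-0.001,0,0],"spin": 0},{"travel": [0,0,0],"spin": 0}])

```text
time: 16.9
ee_pos: [0.5789, 0.049, 0.0592]
ee_rot: [1.15, 1.245, -1.148]
contact_force: [-1.1, -1.0, 10.7]
opening: -0.0003
```

```bash
python3 - <<'E'
from h import *
avg(14)
E
```

```text
t 17.6 Fz [np.float64(12.3), np.float64(12.3), np.float64(11.0), np.float64(12.0), np.float64(12.2), np.float64(11.8), np.float64(12.8), np.float64(11.5), np.float64(11.5), np.float64(11.8), np.float64(11.6), np.float64(11.5), np.float64(10.8), np.float64(12.1)] mean [-1.49 -0.27 11.81] pos [0.579  0.049  0.0592] [0.5789 0.049  0.0591]
```

Force held at 11.8 N for 0.7 s. Now I'll lift straight off, gently at first.

Emit:
step_arm(increments=[{"travel": [-0.01,0,0],"spin": 0},{"travel": [-0.02,0,0],"spin": 0},{"travel": [-0.05,0,0],"spin": 0},{"travel": [-0.2,0,0],"spin": 0},{"travel": [-0.3,0,0],"spin": 0},{"travel": [-0.3,0,0],"spin": 0},{"travel": [-0.2,0,-0.3],"spin": 0},{"travel": [0,0,-0.4],"spin": 0}])

```text
time: 18.4
ee_pos: [0.5744, 0.117, 0.1689]
ee_rot: [1.155, 1.24, -1.15]
contact_force: [1.1, 1.2, -0.5]
opening: 0.0
```

Emit:
step_arm(increments=[{"travel": [0,0,-0.4],"spin": 0},{"travel": [0,0,-0.3],"spin": 0},{"travel": [0,0,-0.1],"spin": 0},{"travel": [0,0,0],"spin": 0},{"travel": [0,0,0],"spin": 0},{"travel": [0,0,0],"spin": 0}])

```text
time: 19.0
ee_pos: [0.5663, 0.1957, 0.1655]
ee_rot: [1.15, 1.244, -1.153]
contact_force: [0.1, -0.1, 1.3]
opening: 0.0003
```

```bash
python3 - <<'E'
from h import *
s=bot.camera("scene");t=bot.camera("top")
for n,c in (("scene",s),("top",t)):
    print(n,[(k,np.round(r["centre"],4).tolist(),round(r["conf"],2)) for k in ["ball_center","small_ball_center","buffer","cup_mouth"] for r in bot.landmark_of(c,k) if r["centre"][2]>.015 and r["centre"][0]>.45])
cv2.imwrite("pics/f.png",np.hstack([cv2.resize(s["image"][160:300,240:400],None,fx=2.5,fy=2.5,interpolation=3),cv2.resize(t["image"][100:240,240:400],None,fx=2.5,fy=2.5,interpolation=3)]))
o=bot.get_obs();print(o["time"],o["ee_pos"],o["contact_force"])
E
```

```text
scene [('ball_center', [0.4937, 0.3158, 0.0191], 0.79), ('ball_center', [0.5772, 0.049, 0.0422], 0.57), ('buffer', [0.4739, 0.0412, 0.0342], 0.57), ('cup_mouth', [0.5771, 0.0486, 0.0208], 0.63)]
top [('ball_center', [0.5766, 0.0517, 0.041], 0.68), ('small_ball_center', [0.6381, -0.0125, 0.0443], 0.45), ('buffer', [0.4728, 0.0433, 0.0359], 0.52), ('buffer', [0.5792, 0.0489, 0.0405], 0.19), ('cup_mouth', [0.5778, 0.0435, 0.0286], 0.45), ('cup_mouth', [0.6374, -0.0156, 0.0433], 0.45)]
19.5 [0.56582787 0.19816553 0.16586886] [ 0.21679725 -0.03854616  0.17271515]
```

View pics/f.png

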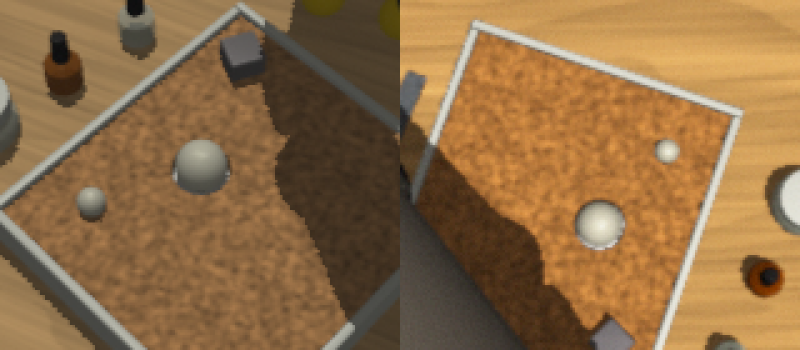

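```bash
python3 -c "
from cell import bot
print(bot.sign_off())"
```

```text
the job is handed in; nothing more can be done
None
```

The white ball is seated in the cup, pressed down against the stop and left there untouched; I handed the job in at about 19.5 s.

- **Rolling:** I nudged the ball across the deck with the fingers partly open, not gripping it. It dropped into the cup, and the pictures showed its centre at about 48 mm, as expected.
- **Pressing:** With the fingers shut I pressed straight down about 8 mm. There the motion stopped and the force rose, settling above 8.5 N. It then leaned there at a mean of 11.8 N for 0.7 s. Just before that, it settled at about 13 N, with one single reading of 15.1 N. All readings were noisy by around 1 N and stayed under 18 N.
- **Last checks:** Ball centre measured about 42 mm by the networks and about 40 mm from the tool travel, which agrees within their accuracy. The small ball and buffer block were found within a few mm of where they started, and the bottles and jar in view look unmoved. The arm was clear, with force readings near zero. No check failed.

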